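Drive the seized pin out of a hinge held in the bench vise

ROBOT

A 7-joint arm with a two-finger parallel gripper is mounted at the origin on the work surface. World frame = base frame: x ahead of the robot, y to its left, z up, the work surface at z = 0. Lengths are in mm, angles in degrees, forces in N, time in s.
With the tool pointing down it reaches from about 400 to 875 mm from the base axis. Payload 4.4 kg.
Tool frame: the origin (TCP) lies at the very end of the fingers, on their centre line; the grasp point (between the pads) lies 19 mm behind it; z points along the fingers, y is the line along which they close (so a half turn about z gives the same grasp; the last joint's range is limited). The gripper opens to 85 mm and grips with 20 to 120 N. Pads are 22 mm wide; open, the fingers measure 114 mm over their backs; the gripper's body (76 mm by 85 mm) begins 54 mm behind the grasp point. The pads swing forward as they close: fully open they stand 13 mm farther back than shut.
Start: joints at [71.688, 36.005, 2.206, 86.941, -1.547, 57.084, -1.146], TCP at [163.232, -629.184, 231.313] pointing down, gripper open.
Joint ranges: [-175.42, 175.42], [-21.48, 121.26], [-71.46, 75.88], [10.55, 141.38], [-63.04, 243.04], [13.31, 113.54], [-168.57, 168.57]. Speed limits (degrees/s): [147.25, 147.25, 180, 180, 180, 180, 180].

INTERFACE

Orientations are given as [roll, pitch, yaw] about the fixed x, y, z axes, in that order (R = Rz(yaw) Ry(pitch) Rx(roll)).
In Python, from rig import ctrl gives the robot as it stands. The module is installed in compiled form; this text tells all that it offers.
- The arm moves only by the shell command python3 -m jog 'ROWS' [FORCE]. ROWS is text: rows parted by semicolons, each of 7 numbers parted by spaces: the shift along the tool's x, y, z in mm, then the turn, a rotation vector about the tool's x, y, z in rad, then the finger opening in mm, from 0 to 85.4. In form: x y z wx wy wz gripper; .... A call has 1 to 20 rows; each row shifts and turns the commanded pose from where the row before left it, along the tool's axes as they then stand; what a row does not reach is not made up. A row lasts 1/10 s, in which the tool goes at most 50 mm and 8.59 degrees, less where a joint would pass 70% of its speed; a pose out of reach is approached as far as the arm can. A call with a gripper value outside its range is refused whole. The fingers move at their own pace and stop on an object; FORCE is the grip in N (left out, the last holds). Time passes only in rows, so rows that do not move let the fingers close. It gives the time, the measured TCP pose, the force, the opening and the grip force at its end, in the units of the state.
- ctrl.read_state(): the state, without advancing time (a new reading comes with each control period).
- ctrl.snapshot(name): name is "scene" or "top" or "wrist"; returns the picture (480x640x3 uint8, blue, green, red); there is no depth.
- ctrl.get_calibration(name): a dict with "intrinsics" (3x3 intrinsics, pixels), "xyz" and "attitude" of the camera in the world; the wrist camera has in their place "mount" (4x4, takes a point from camera to tool coordinates, whose origin is the TCP and whose axes are the flange's). Camera axes: x right, y down, z forward; pixel columns grow to the right and rows downward; lengths in mm; the calibration is good to about 2 mm. A picture is of the moment at which its call begins: read the wrist's pose just before it. get_calibration takes no time and is no camera call.
- ctrl.job_done(): hands the job in; it is judged then, once.
Trained networks look in the newest picture that a camera, given by its name, has taken for a name from the list of things; names that differ only in an ending like _2 or _b are one class to them, and where a whole thing is asked for, a point or a joint stands for the part that bears it (a point fixed in the world has none). Each returns a list of dicts, best first, with "conf" (0 to 1); they miss things now and then, are a little off and sometimes report something else, mostly with a low value. They report only what shows in the picture. A call takes as long as a camera call. They do not tell look-alikes from the thing itself.
- ctrl.recognise(camera, name): "extent" ([left, top, right, bottom] in pixels, round what is visible of it).
- ctrl.landmark_of(camera, name): "location" ([column, row] in pixels: a listed point, or the origin of a listed thing).
The state is a dict: "time_s": time; "joints": joint angles; "qd": joint speeds; "effort": joint torques, N m; "tool_pos": TCP position; "ee_rot": TCP orientation; "ft_force": force on the tool from outside, world axes, zero at the start; "moment": the same for the moment, N m; "finger_gap": opening from 0.0 (shut) to 1.0 (fully open); "grip_force": force on a finger pad.
Only numpy, scipy, OpenCV 4.12 (cv2) and the standard library are available. Lean on these libraries where they do the work, as an engineer would, in place of code of your own. Each camera call takes 0.05 s, during which the arm holds its last target. There are 200 camera calls.

TASK

The brass hinge in the bench vise is wrenched: its top knuckle is bent out of line and its pin, head underneath, is seized. Take the slim-nosed drift punch out of the punch stand, feel its nose into the top knuckle, ease that back into line with it, and press the pin down and out so that it drops into the white dish below, without bearing hard on the hinge with the punch; then stand the punch back upright in the hole it came from. Leave the other tools, the dish and the hammer where they are.

Things in the scene. Friction and masses are not known exactly. Their poses are not given: they have to be found in the camera images.
- punch: Drift punch, dark steel, 120 mm: round nose 5 mm dia. x 40 mm with a flat end, square shoulder, eight-sided shank 12 mm across flats x 80 mm, plain top. Origin: centre of the nose's end; z towards the shank. Stands nose down in one of the stand's holes, shoulder on the block (shank 45 to 125 mm above the bench), flats facing its own x and y, square to the block.
- punch_grip (a point): Point on the punch's axis 83 mm from the nose's end, 43 mm up the shank from the shoulder: a good height to grip it.
- stand: Dark wooden punch block fixed to the bench, 60 x 150 x 45 mm (x, y, z). Origin: centre of its underside. Three blind holes, 9 mm dia., 42 mm deep, 1 mm chamfer, on its long centre line at y = -48, 0 and +48 mm; the drift punch and two other punches stand in them, in any order.
- hinge: Wrenched brass butt hinge clamped in the vise. Upright barrel of five knuckles, each 10 mm tall, 12.4 mm outside, 6.8 mm bore, flat rim, no chamfer. Origin: on the axis of the four straight lower knuckles, at the barrel's top, 122 mm above the bench; z up; leaves run to -y. All are fast but the top knuckle, which is bent 3.2 mm out of line (see knuckle_seat).
- knuckle_seat (a point): Where the top knuckle's middle belongs: on the lower knuckles' axis, 5 mm below the barrel's top. The knuckle really stands 3.2 mm off this point, level and upright, in any horizontal direction from the hinge's +x by way of +y to -x (not measured: find its bore by feel or sight). A nose inside it can ease it back into line sideways with 5 to 7 N; it stays where it is left.
- pin: Steel hinge pin, 6 mm dia., 38 mm long, with a domed head 10 mm dia. x 4.5 mm at its lower end; 20 g. Origin: centre of the tail's flat upper end; z up. It is on the lower knuckles' axis, tail 12 to 15 mm below the barrel's top, head underneath: it comes out downward only. It is nipped: it slides under 8 to 18 N, eases when its tail is about 26 mm below the barrel's top, and drops free by 33 mm.
- pin_mid (a point): Point on the pin's axis at half its length, 21 mm below the tail's end.
- vise: Small grey cast-iron bench vise fixed to the bench: base 110 x 58 mm, jaws 60 mm wide along y, tops 111 mm above the bench, screw and T-handle on its -x side (to 92 mm out, 67 mm high). Origin: under the jaws at bench height; z up; the hinge's lower knuckles have their axis at x = 0, y = +58 mm.
- dish: White ceramic dish, 80 x 64 mm (x, y), 16 mm high, walls and floor 4 mm, on the bench under the hinge barrel, whose axis passes over x = 0, y = -8 mm of the dish. Origin: centre of its underside.
- domer: Bystander: doming punch in another hole of the stand, round shank 8 mm, steel ball of 22 mm on top, up to 112 mm above the bench. Origin: centre of its lower end.
- flatter: Bystander: planishing punch in another hole of the stand, round shank 8 mm, flat disc of 24 mm on top, up to 102 mm above the bench. Origin: centre of its lower end.
- hammer: Bystander: small ball-peen hammer, wooden handle, 210 mm long, lying on the bench, up to 28 mm high. Origin: on the bench under the handle, 70 mm from the head; the head lies to +x.
Things that resemble listed ones, but are neither listed nor needed, are in the scene too. Of the things shaped like the dish, the white one is meant.

How it is judged (in metres and radians):
On the way, in this order (a step that is already met when the one before it is completed fails the run):
1. the punch is drawn out of the stand (height (world z) of punch above 0.06 m and contact force between the fingers and punch above 2 N), for 0.1 s.
2. the punch presses the pin, whose tail is at least 20 mm below the barrel's top (z of pin in the frame of hinge below -0.02 m and contact force between punch and pin above 2 N), for 0.1 s.
3. the pin has dropped into the dish (x of pin_mid in the frame of dish between -0.046 and 0.046 m and y of pin_mid in the frame of dish between -0.038 and 0.038 m and z of pin_mid in the frame of dish below 0.035 m), for 0.2 s.
At the end, for the whole second after the job is handed in: The pin rests in the dish (its middle over the dish, less than 35 mm high), and the punch stands upright (within 7 degrees) in the hole it came from, its nose end within 8 mm of where it began, released and at rest (all of step 3 and linear speed of pin below 0.03 m/s and distance of punch from where it was at the start of the episode below 0.008 m and angle between punch's own z axis and vertical below 0.12 rad and linear speed of punch below 0.02 m/s); the robot touches nothing.
It fails at once if the punch bears on the hinge with more than 15 N (contact force between punch and hinge above 15 N).
It fails at once if the punch presses the pin with more than 40 N (contact force between punch and pin above 40 N).
It fails at once if the gripper or arm pushes the hinge or the vise with more than 10 N (contact force between any of the arm, the fingers and vise above 10 N).
It fails at once if another tool, the hammer or the dish is disturbed (distance of any of domer, flatter from where it was at the start of the episode above 0.02 m or distance of hammer from where it was at the start of the episode above 0.03 m or distance of dish from where it was at the start of the episode above 0.015 m).
It also fails if it takes over 64 s, if anything falls off the work surface, if the arm or the gripper's body presses on something with over 40 N, if the wrist force passes 120 N, or if a joint passes its speed limit or range.

## Working session

There is one attempt and no reset: what is moved stays moved. The work goes in short steps, Python scripts to look and compute and a shell command to move; the robot and the scene stay as the last step left them, time stands still between calls to the robot, and variables do not carry over. Pictures are saved under pics/ and viewed, at most 10 in all, crops included, and the job is handed in when it is done.

```bash
mkdir -p pics
cat > h.py <<'E'
import numpy as np, cv2
from rig import ctrl
from scipy.spatial.transform import Rotation as R
def cam(n, st=None):
    c=ctrl.get_calibration(n); K=np.array(c["intrinsics"],float)
    if "mount" in c:
        st=st or ctrl.read_state(); M=np.array(c["mount"],float)
        T=np.eye(4); T[:3,:3]=R.from_euler("xyz",st["ee_rot"],degrees=True).as_matrix(); T[:3,3]=st["tool_pos"]
        T=T@M; return K,T[:3,:3],T[:3,3]
    return K,R.from_euler("xyz",np.array(c["attitude"],float).ravel(),degrees=True).as_matrix(),np.array(c["xyz"],float)
def ray(C,uv,z):
    K,Rm,p=C; d=Rm@np.linalg.solve(K,[uv[0],uv[1],1]); return p+d*(z-p[2])/d[2]
def proj(C,X):
    K,Rm,p=C; q=K@(Rm.T@(np.array(X)-p)); return q[:2]/q[2]
E
python3 - <<'E'
from h import *
print(ctrl.get_calibration("top"),ctrl.get_calibration("wrist"),ctrl.get_calibration("scene"),ctrl.read_state())
for n in ("scene","top"):
    im=ctrl.snapshot(n); cv2.imwrite(f"pics/{n}0.png",im); C=cam(n)
    for t,z in (("punch",5),("punch_grip",86),("stand",0),("hinge",122),("knuckle_seat",117),("vise",0),("dish",0),("domer",3),("flatter",3),("hammer",0)):
        for d in ctrl.landmark_of(n,t)[:3]:
            print(n,t,round(d["conf"],2),np.round(d["location"]),np.round(ray(C,d["location"],z)))
E
```

```text
{'intrinsics': array([[549.38117534,   0.        , 311.42642693],
       [  0.        , 549.38117534, 231.47258063],
       [  0.        ,   0.        ,   1.        ]]), 'xyz': array([ 480.16302151,  -58.08497776, 1137.8256004 ]), 'attitude': array([-174.81795758,    1.9832433 ,  -89.13572003])} {'intrinsics': array([[388.78162749,   0.        , 312.9285087 ],
       [  0.        , 388.78162749, 239.78900948],
       [  0.        ,   0.        ,   1.        ]]), 'mount': array([[-5.34483921e-05, -9.54701297e-01, -2.97565844e-01,
         7.55616148e+01],
       [ 9.99999998e-01, -6.28499610e-05,  2.20272164e-05,
        -6.23824159e-01],
       [-3.97314137e-05, -2.97565842e-01,  9.54701298e-01,
        -1.41799547e+02],
       [ 0.00000000e+00,  0.00000000e+00,  0.00000000e+00,
         1.00000000e+00]])} {'intrinsics': array([[584.57728816,   0.        , 316.7959816 ],
       [  0.        , 584.57728816, 232.41419067],
       [  0.        ,   0.        ,   1.        ]]), 'xyz': array([964.04120942, 609.48482266, 652.42165814]), 'attitude': array([-125.29109452,   -1.16406939,  148.
[... 1047 characters left out ...]
  0.]
scene dish 0.95 [451. 308.] [389. 127.   0.]
scene dish 0.73 [392. 340.] [517. 134.   0.]
scene hammer 0.97 [210. 293.] [ 714. -107.    0.]
top punch 0.52 [475. 246.] [ 556. -353.    5.]
top punch_grip 0.39 [482. 238.] [ 566. -346.   86.]
top hinge 0.68 [235. 251.] [533. 121. 122.]
top knuckle_seat 0.55 [232. 257.] [522. 126. 117.]
top vise 0.6 [273. 247.] [550.  63.   0.]
top dish 0.81 [172. 254.] [533. 274.   0.]
top dish 0.62 [241. 258.] [526. 129.   0.]
top dish 0.6 [241. 322.] [393. 125.   0.]
top domer 0.69 [428. 257.] [ 532. -258.    3.]
top flatter 0.51 [453. 248.] [ 553. -308.    3.]
top hammer 0.7 [355. 166.] [ 722. -107.    0.]
top hammer 0.23 [472. 245.] [ 559. -349.    0.]
```

View pics/scene0.png

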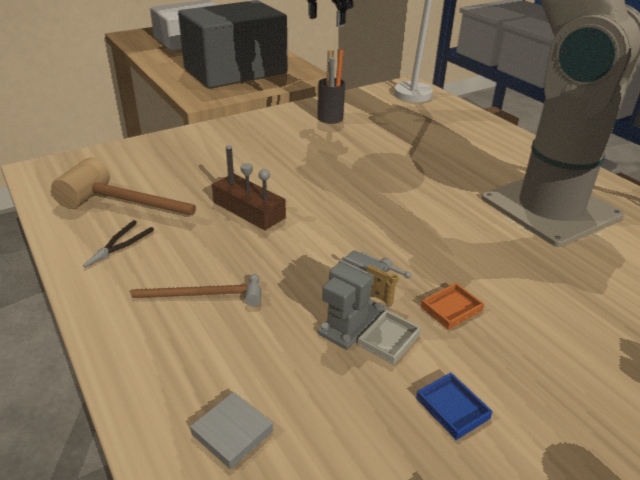

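View pics/top0.png

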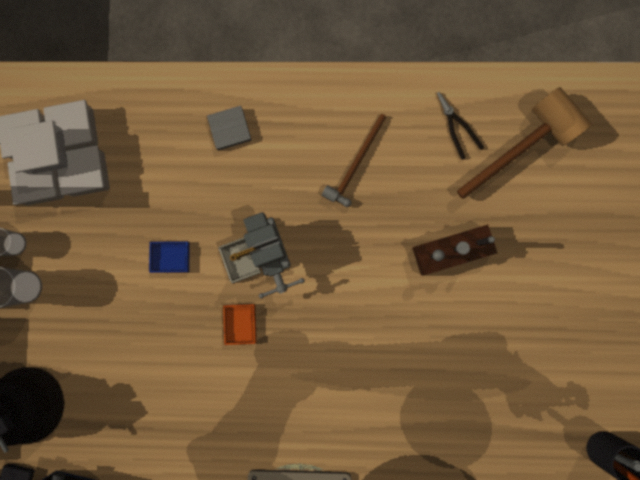

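The scene view shows the drift punch at the far, -y end of the stand (pixel ~230,165). The white dish is at (390,338) under the brass hinge at (390,280). The top view agrees: the punch top is at (490,240), the hinge knuckle at (237,256), and the domer is at the near end of the stand.

```bash
python3 -m jog '40 -18 0 0 0 0 85;40 -18 0 0 0 0 85;40 -18 0 0 0 0 85;40 -18 0 0 0 0 85;40 -18 0 0 0 0 85;40 -18 0 0 0 0 85;40 -18 0 0 0 0 85;40 -18 0 0 0 0 85;40 -18 0 0 0 0 85;40 -18 0 0 0 0 85;40 -15 0 0 0 0 85' 60
python3 -m jog '0 0 0 0 0 -0.14 85;0 0 0 0 0 -0.14 85;0 0 0 0 0 -0.14 85;0 0 0 0 0 -0.14 85;0 0 0 0 0 -0.14 85;0 0 0 0 0 -0.14 85;0 0 0 0 0 -0.14 85;0 0 0 0 0 -0.14 85;0 0 0 0 0 -0.14 85;0 0 0 0 0 -0.14 85;0 0 0 0 0 -0.14 85;0 0 0 0 0 0 85;0 0 0 0 0 0 85'
python3 - <<'E'
from h import *
st=ctrl.read_state(); im=ctrl.snapshot("wrist"); cv2.imwrite("pics/w1.png",im); C=cam("wrist",st)
print(st["tool_pos"],st["ee_rot"],st["joints"])
for t,z in (("punch",5),("punch_grip",86),("stand",0),("domer",3),("flatter",3)):
    for d in ctrl.landmark_of("wrist",t)[:3]:
        print(t,round(d["conf"],2),np.round(d["location"]),np.round(ray(C,d["location"],z),1))
E
```

```text
time_s: 2.2
tool_pos: [541.5, -328.3, 231.5]
ee_rot: [-180.0, -0.0, 14.6]
ft_force: [0.7, -2.0, -0.0]
finger_gap: 0.992
grip_force: 0.0
time_s: 3.5
tool_pos: [540.0, -330.2, 231.3]
ee_rot: [180.0, -0.0, 102.6]
ft_force: [0.1, -0.4, 0.4]
finger_gap: 0.999
grip_force: 0.0
[ 540.04906233 -330.15375511  231.28955609] [ 1.79999018e+02 -5.41304238e-03  1.02570425e+02] [ 42.08999304  35.90156632 -22.1041048   89.39398207  15.13012609
  57.67828852  28.22333593]
punch 0.98 [332. 223.] [ 562.5 -346.3    5. ]
punch_grip 0.87 [334. 253.] [ 561.  -349.8   86. ]
punch_grip 0.45 [322. 124.] [ 529.9 -257.4   86. ]
stand 0.58 [325. 175.] [ 545.4 -303.     0. ]
domer 0.61 [321. 123.] [ 531.3 -257.7    3. ]
flatter 0.88 [326. 179.] [ 547.4 -306.2    3. ]
flatter 0.66 [323. 174.] [ 543.4 -302.     3. ]
```

View pics/w1.png

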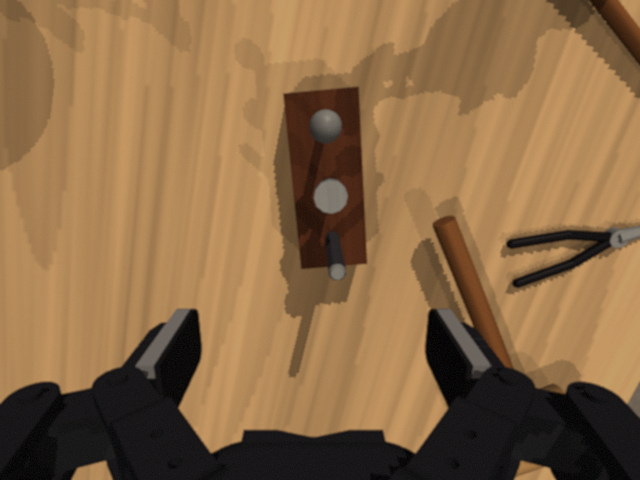

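The wrist view shows the punch leaving the block near (332,236) with its top at (337,271). The flatter is at (331,196), the domer at (325,125), and the block's corners are at (285,94), (358,88), (366,263) and (302,267).

Run:
```python
from h import *
c=ctrl.get_calibration("wrist"); 
st=dict(tool_pos=[540.049,-330.154,231.29],ee_rot=[180,0,102.57]); C=cam("wrist",st)
P=[ray(C,u,45)[:2] for u in ((285,94),(358,88),(366,263),(302,267))]
print(np.round(P,1))
for a,b in ((3,0),(2,1),(0,1),(3,2)): d=P[b]-P[a]; print(np.hypot(*d),np.degrees(np.arctan2(d[1],d[0])))
print(np.mean(P,0), ray(C,(337,271),125),ray(C,(332,236),45),ray(C,(326,125),101),ray(C,(330,196),102))
```

```text
[[ 497.3 -242.1]
 [ 552.5 -225.3]
 [ 596.6 -366.2]
 [ 541.1 -382.6]]
147.1140287522533 107.33535811797387
147.68712324098334 107.3359404090993
57.79221775308589 16.966731239201547
57.80024677117241 16.398650617237344
[ 546.86994212 -304.04397611] [ 560.71855856 -349.22586319  125.        ] [ 560.78267214 -348.19946882   45.        ] [ 532.36260276 -257.55996718  101.        ] [ 546.00639464 -303.73262617  102.        ]
```

```bash
python3 -m jog '0 0 0 0 0 -0.077 85;-12 7 0 0 0 0 85;-12.3 7.3 0 0 0 0 85;0 0 30 0 0 0 85;0 0 40 0 0 0 85;0 0 40 0 0 0 85;0 0 30 0 0 0 85;0 0 15 0 0 0 85;0 0 7 0 0 0 85;0 0 0 0 0 0 85;0 0 0 0 0 0 85'
python3 - <<'E'
from h import *
st=ctrl.read_state(); im=ctrl.snapshot("wrist"); cv2.imwrite("pics/w2.png",im); C=cam("wrist",st)
print(st["tool_pos"],st["ee_rot"],st["ft_force"]); print(proj(C,[560.8,-349.3,125]))
E
```

```text
time_s: 4.9
tool_pos: [562.2, -349.4, 70.9]
ee_rot: [179.9, 0.1, 107.2]
ft_force: [-0.2, -0.2, 0.5]
finger_gap: 1.0
grip_force: 0.0
[ 562.2229038  -349.44260113   70.90768508] [1.79884552e+02 1.13790756e-01 1.07180192e+02] [-0.15365923 -0.2379234   0.52825793]
[309.94293776 410.18370115]
```

View pics/w2.png

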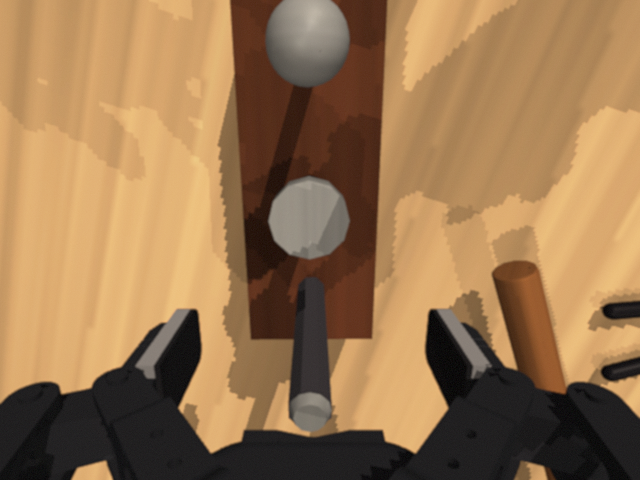

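The punch is midway between the pads, with its top at (311,411) against a predicted (310,410). I'll close and lift.

```bash
python3 -m jog '0 0 0 0 0 0 0;0 0 0 0 0 0 0;0 0 0 0 0 0 0;0 0 0 0 0 0 0;0 0 0 0 0 0 0;0 0 0 0 0 0 0;0 0 0 0 0 0 0;0 0 0 0 0 0 0' 80
python3 -m jog '0 0 -3 0 0 0 0;0 0 -10 0 0 0 0;0 0 -15 0 0 0 0;0 0 -20 0 0 0 0;0 0 -30 0 0 0 0;0 0 -40 0 0 0 0;0 0 -40 0 0 0 0;0 0 -17 0 0 0 0;0 0 0 0 0 0 0;0 0 0 0 0 0 0;0 0 0 0 0 0 0'
python3 -c "
from h import *
print(ctrl.read_state())"
```

```text
time_s: 5.75
tool_pos: [561.1, -349.0, 69.5]
ee_rot: [180.0, 0.0, 107.2]
ft_force: [0.4, 0.8, 3.2]
finger_gap: 0.125
grip_force: 77.9
time_s: 6.85
tool_pos: [559.9, -348.6, 242.8]
ee_rot: [-179.9, -0.1, 107.2]
ft_force: [-0.4, -0.2, -0.7]
finger_gap: 0.12
grip_force: 77.8
{'time_s': 6.85, 'joints': array([ 42.6858269 ,  37.81259834, -23.31823549,  83.79782674,
        15.96896778,  61.84954488,  33.3411073 ]), 'qd': array([-0.01486368,  0.65049114, -0.01401352, -0.045593  , -0.03444499,
       -0.01916193, -0.00891221]), 'effort': array([-5.01044746e-02, -5.87814152e+01, -5.11073828e+00, -2.01832795e+01,
        6.03098888e-03, -6.55613127e-03,  7.43002784e-05]), 'tool_pos': array([ 559.93886964, -348.57853124,  242.80735688]), 'ee_rot': array([-1.79876344e+02, -1.16061267e-01,  1.07191848e+02]), 'ft_force': array([-0.40715123, -0.17910317, -0.70165452]), 'moment': array([0.02156001, 0.00562568, 0.02617596]), 'grip_force': 77.82997570931911, 'finger_gap': 0.11992169923379442}
```

```bash
python3 -m jog '20 5 0 0 0 0 0;38 10 0 0 0 0 0;38 10 0 0 0 0 0;38 10 0 0 0 0 0;38 10 0 0 0 0 0;38 10 0 0 0 0 0;38 10 0 0 0 0 0;38 10 0 0 0 0 0;38 10 0 0 0 0 0;38 10 0 0 0 0 0;38 10 0 0 0 0 0;14 2 0 0 0 0 0;0 0 0 0 0 0 0;0 0 0 0 0 0 0;0 0 0 0 0 0 0'
python3 - <<'E'
from h import *
st=ctrl.read_state(); im=ctrl.snapshot("wrist"); cv2.imwrite("pics/w3.png",im); C=cam("wrist",st)
print(st["tool_pos"],st["ee_rot"],st["ft_force"],st["joints"])
for t,z in (("punch",178),("hinge",122),("knuckle_seat",117),("vise",0),("dish",0)):
    for d in ctrl.landmark_of("wrist",t)[:3]:
        print(t,round(d["conf"],2),np.round(d["location"]),np.round(ray(C,d["location"],z),1))
u,v=proj(C,[525,127,122]); u=int(np.clip(u,100,540));v=int(np.clip(v,75,405)); print(u,v)
cv2.imwrite("pics/w3c.png",cv2.resize(im[v-75:v+75,u-100:u+100],(800,600),interpolation=cv2.INTER_CUBIC))
E
```

```text
time_s: 8.35
tool_pos: [541.0, 75.5, 243.7]
ee_rot: [-179.9, 0.1, 107.0]
ft_force: [1.1, -0.6, -1.1]
finger_gap: 0.125
grip_force: 77.9
[540.97801429  75.54546743 243.72504603] [-1.79916386e+02  7.09271880e-02  1.06999024e+02] [ 1.13800301 -0.58522404 -1.07740246] [  6.1718415   28.32810106 -25.41986565 102.25175215  14.90305228
  52.82033716  -8.68494402]
punch 0.78 [315. 260.] [541.7  75.6 178. ]
punch 0.19 [313. 156.] [523.5 130.7 178. ]
hinge 0.72 [315. 161.] [527.3 123.1 122. ]
knuckle_seat 0.9 [313. 156.] [525.2 125.8 117. ]
vise 0.77 [314. 203.] [543.   71.3   0. ]
dish 0.63 [177.  99.] [391.3 127.9   0. ]
313 154
```

View pics/w3c.png

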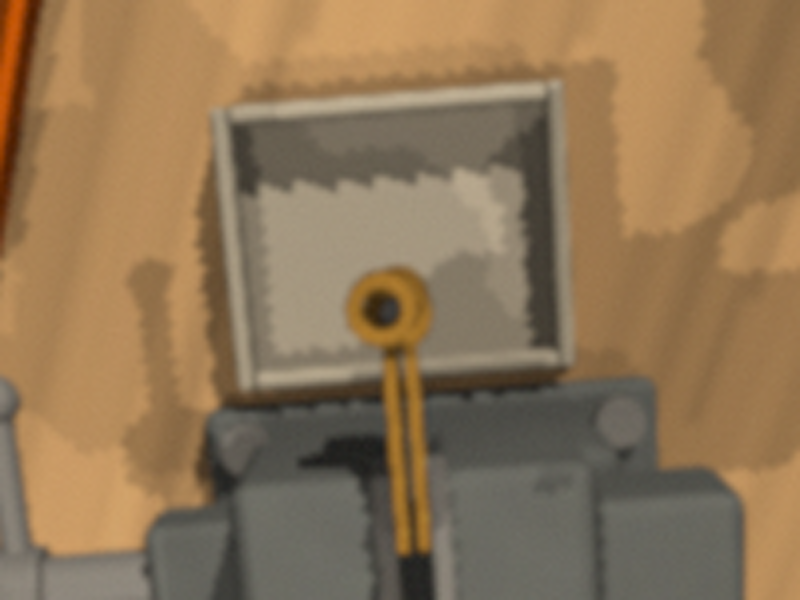

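The crop shows the top knuckle's bore at crop (383,308), which is full-image (308.5,155.7). The lower barrel shows to its right, so the knuckle is bent to the hinge's -x, or image left. The leaves run down the image and the white dish is below.

Run:
```python
from h import *
st=dict(tool_pos=[540.978,75.545,243.725],ee_rot=[-179.916,0.071,107.0]); C=cam("wrist",st)
im=cv2.imread("pics/w3.png")
b=ray(C,(308.5,155.7),122); lo=[ray(C,(213+(x+.5)/4-.5,79+(y+.5)/4-.5),z)[:2] for x,y,z in ((432,305,112),(406,360,122),(413,540,122),(204+0,0,0))]
print("bore",b,"lower right edge, leaf pts",np.round(lo,1))
d=b[:2]-np.array(st["tool_pos"][:2]); a=np.radians(107); print("tool dxy",d@[np.cos(a),np.sin(a)],d@[np.sin(a),-np.cos(a)])
print("nose pred px",proj(C,[540.98,75.55,179]))
g=im[215:290,263:363]; cv2.imwrite("pics/nose.png",cv2.resize(g,(800,600),interpolation=cv2.INTER_CUBIC))
```

```text
bore [522.09680338 125.15058324 122.        ] lower right edge, leaf pts [[530.1 127.2]
 [528.2 118.1]
 [538.4  88.8]
 [464.2 168.7]]
tool dxy 52.95838281427597 -3.5529091866004
nose pred px [313.84244201 260.36561779]
```

View pics/nose.png

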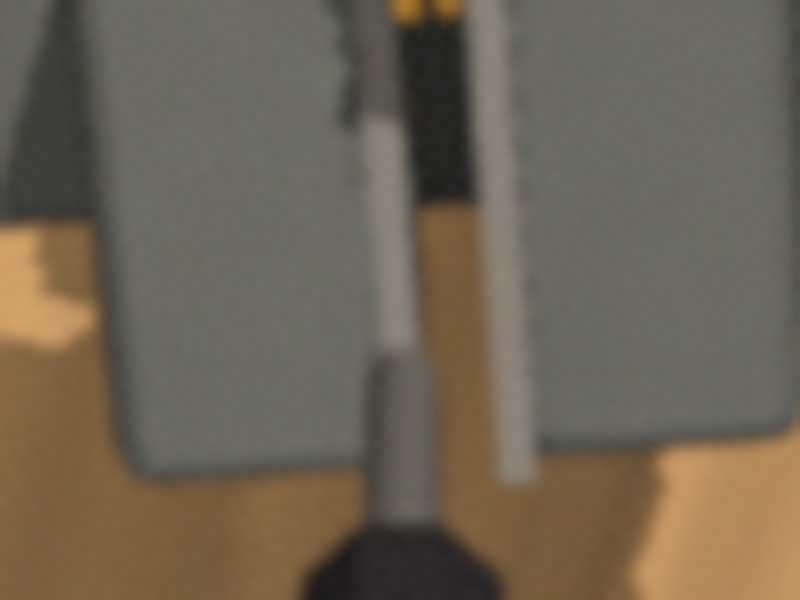

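The nose end is centred at about (313.4,263) against a predicted (313.8,260.4), so the nose sits about 1.3 mm to tool -x. I'll move it over the bore with that correction.

```bash
python3 -m jog '27 -1.7 0 0 0 0 0;27.3 -1.6 0 0 0 0 0;0 0 20 0 0 0 0;0 0 20 0 0 0 0;0 0 8 0 0 0 0;0 0 4 0 0 0 0;0 0 0 0 0 0 0;0 0 0 0 0 0 0;0 0 0 0 0 0 0'
python3 - <<'E'
from h import *
st=ctrl.read_state(); im=ctrl.snapshot("wrist"); cv2.imwrite("pics/w4.png",im); C=cam("wrist",st)
print(st["tool_pos"],st["ee_rot"],st["ft_force"])
p=st["tool_pos"]; print(proj(C,[p[0],p[1],p[2]-64.5]))
cv2.imwrite("pics/w4c.png",cv2.resize(im[220:295,263:363],(800,600),interpolation=cv2.INTER_CUBIC))
E
```

```text
time_s: 9.55
tool_pos: [522.3, 129.1, 193.1]
ee_rot: [179.9, 0.0, 107.2]
ft_force: [-0.1, 0.9, -0.0]
finger_gap: 0.122
grip_force: 77.9
[522.27929175 129.14482594 193.08015097] [1.79912605e+02 6.10540660e-03 1.07174162e+02] [-0.14200558  0.87659136 -0.01420745]
[313.49618373 260.63333928]
```

View pics/w4c.png

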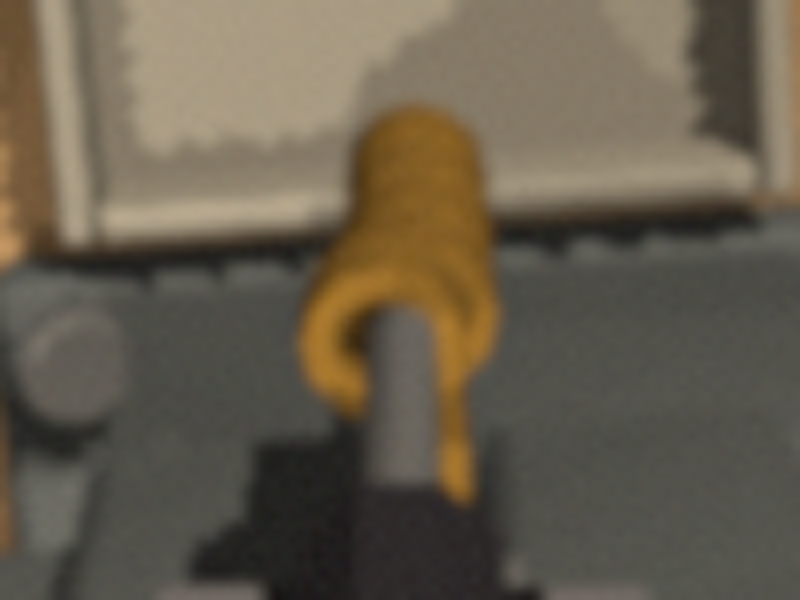

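The nose end is at crop (403,338), above and slightly right of the knuckle ring. The ring is centred at about (384,344) and the lower barrel shows to its right and behind.

Run:
```python
from h import *
st=dict(tool_pos=[522.279,129.145,193.08],ee_rot=[179.913,0.006,107.174]); C=cam("wrist",st)
f=lambda x,y,z: ray(C,(263+(x+.5)/8-.5,220+(y+.5)/8-.5),z)[:2]
n=f(403.5,338.5,128.6); b=f(384,344,122); d=b-n; a=np.radians(107.17)
print(n,b,"tool dxy",d@[np.cos(a),np.sin(a)],d@[np.sin(a),-np.cos(a)])
```

```text
[522.22927026 128.35451425] [521.73510093 125.1637622 ] tool dxy -2.902667346382389 -1.4140807001873616
```

```bash
python3 -m jog '-2.9 -1.3 0 0 0 0 0;0 0 4 0 0 0 0;0 0 0 0 0 0 0;0 0 0 0 0 0 0;0 0 0 0 0 0 0'
python3 -m jog '0 0 1 0 0 0 0;0 0 0 0 0 0 0'
python3 -m jog '0 0 1 0 0 0 0;0 0 0 0 0 0 0'
python3 -m jog '0 0 0.7 0 0 0 0;0 0 0 0 0 0 0'
```

```text
time_s: 10.1
tool_pos: [521.3, 126.0, 188.3]
ee_rot: [-180.0, -0.0, 107.2]
ft_force: [-0.8, -0.0, -0.4]
finger_gap: 0.127
grip_force: 77.9
time_s: 10.3
tool_pos: [521.3, 125.9, 187.2]
ee_rot: [-180.0, 0.0, 107.2]
ft_force: [0.2, 0.2, -0.9]
finger_gap: 0.122
grip_force: 77.9
time_s: 10.5
tool_pos: [521.3, 125.9, 186.2]
ee_rot: [-180.0, 0.0, 107.2]
ft_force: [-1.4, 0.2, 0.2]
finger_gap: 0.123
grip_force: 77.9
time_s: 10.7
tool_pos: [521.3, 125.9, 185.5]
ee_rot: [-180.0, 0.0, 107.2]
ft_force: [0.1, 0.5, -1.0]
finger_gap: 0.123
grip_force: 77.9
```

```bash
python3 -m jog '0 0 0.6 0 0 0 0;0 0 0 0 0 0 0'
python3 -m jog '0 0 0.6 0 0 0 0;0 0 0 0 0 0 0'
python3 -m jog '0 0 0.6 0 0 0 0;0 0 0 0 0 0 0'
```

```text
time_s: 10.9
tool_pos: [521.3, 125.9, 185.0]
ee_rot: [-180.0, 0.0, 107.2]
ft_force: [-0.0, -0.0, -0.7]
finger_gap: 0.123
grip_force: 77.9
time_s: 11.1
tool_pos: [521.3, 125.9, 184.4]
ee_rot: [-180.0, 0.0, 107.2]
ft_force: [0.2, 0.6, -2.2]
finger_gap: 0.121
grip_force: 77.9
time_s: 11.3
tool_pos: [521.3, 125.9, 183.8]
ee_rot: [-180.0, 0.0, 107.2]
ft_force: [0.3, 0.7, -0.1]
finger_gap: 0.12
grip_force: 77.9
```

Run:
```python
from h import *
im=ctrl.snapshot("wrist"); cv2.imwrite("pics/w5.png",im)
cv2.imwrite("pics/w5c.png",cv2.resize(im[220:295,263:363],(800,600),interpolation=cv2.INTER_CUBIC))
```

```text
(no output)
```

View pics/w5c.png

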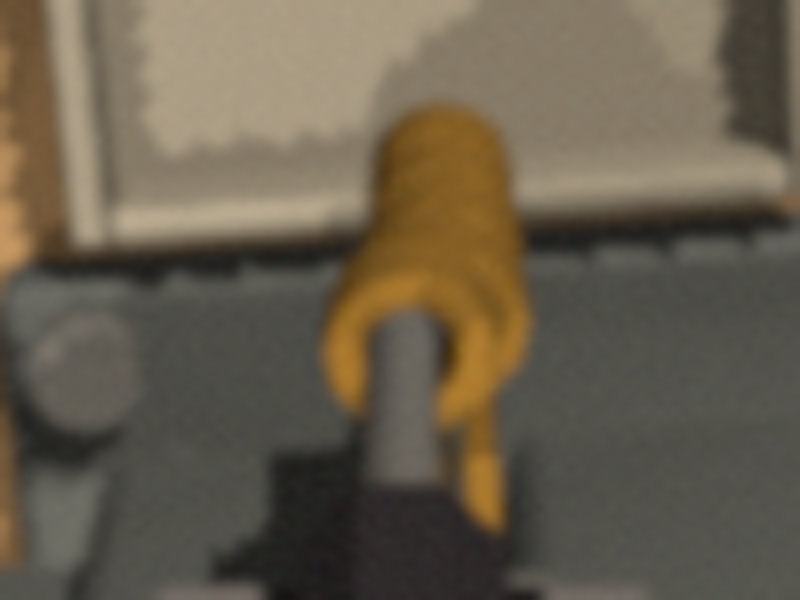

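The nose is in the bore: the ring is centred at about crop (409,350) and the nose at 404, with no axial force. I'll go deeper, then ease it toward tool +y (hinge +x).

```bash
python3 -m jog '0 0 1 0 0 0 0;0 0 1 0 0 0 0;0 0 1 0 0 0 0;0 0 0.8 0 0 0 0;0 0 0 0 0 0 0'
python3 -m jog '0 0.5 0 0 0 0 0;0 0.5 0 0 0 0 0;0 0 0 0 0 0 0'
python3 -m jog '0 0.5 0 0 0 0 0;0 0 0 0 0 0 0'
python3 -m jog '0 0.5 0 0 0 0 0;0 0 0 0 0 0 0'
```

```text
time_s: 11.85
tool_pos: [521.2, 125.9, 179.9]
ee_rot: [-180.0, 0.0, 107.2]
ft_force: [-0.2, 0.9, -0.6]
finger_gap: 0.123
grip_force: 77.9
time_s: 12.15
tool_pos: [522.4, 126.3, 180.1]
ee_rot: [180.0, -0.0, 107.2]
ft_force: [0.4, 0.4, 0.2]
finger_gap: 0.122
grip_force: 77.9
time_s: 12.35
tool_pos: [522.7, 126.3, 180.0]
ee_rot: [-180.0, 0.0, 107.2]
ft_force: [-0.3, -1.5, -0.9]
finger_gap: 0.122
grip_force: 77.9
time_s: 12.55
tool_pos: [522.9, 126.4, 179.9]
ee_rot: [-180.0, 0.0, 107.2]
ft_force: [-0.9, -0.3, 0.7]
finger_gap: 0.119
grip_force: 78.0
```

```bash
for i in 1; do :; done; python3 -m jog '0 0.5 0 0 0 0 0;0 0 0 0 0 0 0' | sed -n '2p;4p'
python3 -m jog '0 0.5 0 0 0 0 0;0 0 0 0 0 0 0'| sed -n '2p;4p'
python3 -m jog '0 0.5 0 0 0 0 0;0 0 0 0 0 0 0'| sed -n '2p;4p'
python3 -m jog '0 0.5 0 0 0 0 0;0 0 0 0 0 0 0'| sed -n '2p;4p'
```

```text
tool_pos: [523.1, 126.4, 179.9]
ft_force: [-2.6, -1.6, 0.7]
tool_pos: [523.3, 126.5, 179.9]
ft_force: [-3.8, -1.9, 1.8]
tool_pos: [523.5, 126.5, 179.8]
ft_force: [-5.9, -1.5, 3.2]
tool_pos: [523.8, 126.5, 179.8]
ft_force: [-4.8, -1.4, 2.4]
```

```bash
python3 -m jog '0 0.5 0 0 0 0 0;0 0 0 0 0 0 0' | sed -n '2p;4p'
python3 -m jog '0 0.5 0 0 0 0 0;0 0 0 0 0 0 0'| sed -n '2p;4p'
python3 -m jog '0 0.5 0 0 0 0 0;0 0 0 0 0 0 0'| sed -n '2p;4p'
python3 - <<'E'
from h import *
im=ctrl.snapshot("wrist"); cv2.imwrite("pics/w6.png",im)
cv2.imwrite("pics/w6c.png",cv2.resize(im[220:295,263:363],(800,600),interpolation=cv2.INTER_CUBIC))
E
```

```text
tool_pos: [524.1, 126.5, 179.7]
ft_force: [-5.4, -2.3, 3.5]
tool_pos: [524.5, 126.5, 179.7]
ft_force: [-5.9, -1.3, 3.0]
tool_pos: [524.9, 126.5, 179.8]
ft_force: [-6.4, -2.4, 3.7]
```

View pics/w6c.png

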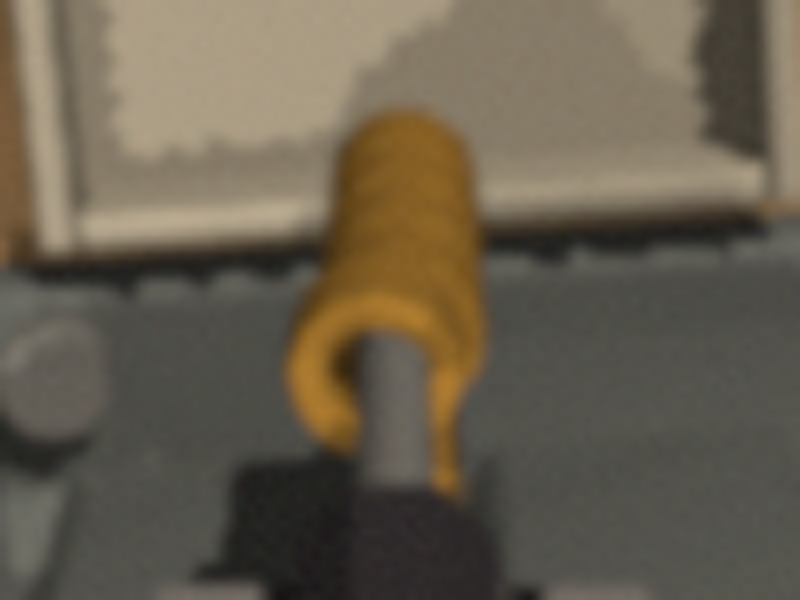

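The ring has moved part of the way. Its left edge is at crop 288 and the lower barrel's right edge is at 486; when aligned the total width should be about 175. Roughly 1.5–2 mm is left.

```bash
python3 -m jog '0.1 0.5 0 0 0 0 0;0 0 0 0 0 0 0' | sed -n '2p;4p'
python3 -m jog '0.1 0.5 0 0 0 0 0;0 0 0 0 0 0 0'| sed -n '2p;4p'
python3 -m jog '0.1 0.5 0 0 0 0 0;0 0 0 0 0 0 0'| sed -n '2p;4p'
python3 - <<'E'
from h import *
im=ctrl.snapshot("wrist"); cv2.imwrite("pics/w7.png",im)
a=cv2.cvtColor(im[220:295,263:363],cv2.COLOR_BGR2HSV)
for f in ("w4","w5","w6","w7"):
    a=cv2.cvtColor(cv2.imread(f"pics/{f}.png"),cv2.COLOR_BGR2HSV)[220:295,263:363]
    m=(a[...,1]>140)&(a[...,0]>8)&(a[...,0]<30)
    print(f,[(r+220,*(np.flatnonzero(m[r])[[0,-1]]+263)) for r in range(18,52,3) if m[r].any()])
E
```

```text
tool_pos: [525.3, 126.4, 179.7]
ft_force: [-6.3, -2.3, 4.8]
tool_pos: [525.7, 126.4, 179.7]
ft_force: [-6.9, -2.8, 3.6]
tool_pos: [526.1, 126.4, 179.7]
ft_force: [-6.4, -2.6, 4.6]
w4 [(238, np.int64(308), np.int64(321)), (241, np.int64(308), np.int64(322)), (244, np.int64(308), np.int64(322)), (247, np.int64(307), np.int64(323)), (250, np.int64(305), np.int64(324)), (253, np.int64(303), np.int64(323)), (256, np.int64(302), np.int64(324)), (259, np.int64(301), np.int64(324)), (262, np.int64(301), np.int64(324)), (265, np.int64(301), np.int64(322)), (268, np.int64(303), np.int64(320)), (271, np.int64(306), np.int64(320))]
w5 [(238, np.int64(311), np.int64(325)), (241, np.int64(310), np.int64(325)), (244, np.int64(310), np.int64(325)), (247, np.int64(310), np.int64(327)), (250, np.int64(308), np.int64(328)), (253, np.int64(306), np.int64(327)), (256, np.int64(305), np.int64(328)), (259, np.int64(304), np.int64(328)), (262, np.int64(304), np.int64(328)), (265, np.int64(304), np.int64(327)), (268, np.int64(305), np.int64(324)), (271, np.int64(318), np.int64(323))]
w6 [(238, np.int64(307),
[... 171 characters left out ...]
np.int64(304), np.int64(322)), (256, np.int64(302), np.int64(322)), (259, np.int64(301), np.int64(322)), (262, np.int64(300), np.int64(322)), (265, np.int64(299), np.int64(322)), (268, np.int64(300), np.int64(320)), (271, np.int64(301), np.int64(319))]
w7 [(238, np.int64(305), np.int64(319)), (241, np.int64(304), np.int64(319)), (244, np.int64(304), np.int64(319)), (247, np.int64(303), np.int64(320)), (250, np.int64(302), np.int64(321)), (253, np.int64(303), np.int64(320)), (256, np.int64(302), np.int64(320)), (259, np.int64(301), np.int64(321)), (262, np.int64(300), np.int64(320)), (265, np.int64(299), np.int64(320)), (268, np.int64(299), np.int64(320)), (271, np.int64(300), np.int64(319))]
```

```bash
python3 -m jog '0.1 0.5 0 0 0 0 0;0 0 0 0 0 0 0' | sed -n '2p;4p'
python3 -m jog '0.1 0.5 0 0 0 0 0;0 0 0 0 0 0 0'| sed -n '2p;4p'
python3 - <<'E'
from h import *
im=ctrl.snapshot("wrist"); cv2.imwrite("pics/w8.png",im)
for f in ("w5","w7","w8"):
    a=cv2.cvtColor(cv2.resize(cv2.imread(f"pics/{f}.png")[220:295,263:363],None,fx=8,fy=8,interpolation=cv2.INTER_CUBIC),cv2.COLOR_BGR2HSV)
    m=(a[...,1]>150)&(a[...,0]>8)&(a[...,0]<30)
    print(f,[(r,*[int(q) for q in np.flatnonzero(m[r])[[0,-1]]]) for r in range(140,440,20) if m[r].any()])
cv2.imwrite("pics/w8c.png",cv2.resize(im[220:295,263:363],(800,600),interpolation=cv2.INTER_CUBIC))
E
```

```text
tool_pos: [526.4, 126.4, 179.7]
ft_force: [-6.7, -3.9, 4.6]
tool_pos: [526.8, 126.4, 179.7]
ft_force: [-6.8, -4.6, 5.7]
w5 [(140, 390, 496), (160, 382, 501), (180, 381, 505), (200, 379, 507), (220, 377, 515), (240, 365, 522), (260, 351, 517), (280, 345, 520), (300, 336, 523), (320, 330, 526), (340, 327, 522), (360, 328, 516), (380, 332, 498), (400, 347, 490), (420, 444, 490)]
w7 [(140, 339, 447), (160, 332, 453), (180, 330, 456), (200, 328, 457), (220, 325, 463), (240, 314, 468), (260, 315, 461), (280, 317, 464), (300, 309, 465), (320, 300, 468), (340, 294, 463), (360, 289, 460), (380, 291, 461), (400, 294, 454), (420, 305, 446)]
w8 [(140, 327, 440), (160, 324, 446), (180, 320, 448), (200, 319, 449), (220, 315, 459), (240, 306, 460), (260, 308, 453), (280, 308, 455), (300, 305, 457), (320, 300, 456), (340, 294, 456), (360, 289, 458), (380, 289, 460), (400, 293, 454), (420, 304, 446)]
```

View pics/w8c.png

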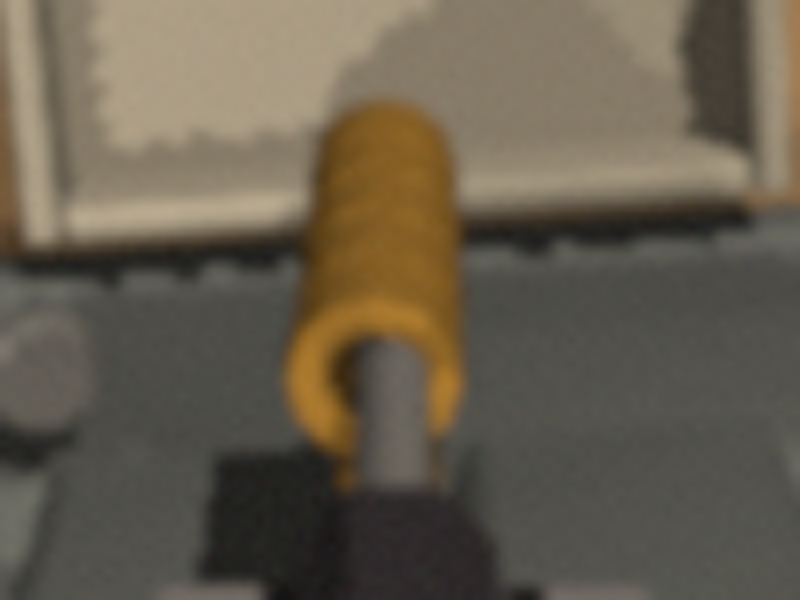

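The ring (289–460, centre 375) now nearly covers the lower barrel, whose expected centre at the rim is about 380. About 0.4 mm is left. I'll push that much more, then back off.

```bash
python3 -m jog '0 0.5 0 0 0 0 0;0 0 0 0 0 0 0' | sed -n '2p;4p'
python3 -m jog '0 -1 0 0 0 0 0;0 0 0 0 0 0 0'| sed -n '2p;4p'
python3 -m jog '0 -0.7 0 0 0 0 0;0 0 0 0 0 0 0'| sed -n '2p;4p'
python3 -m jog '0 -0.5 0 0 0 0 0;0 0 0 0 0 0 0;0 0 0 0 0 0 0'| sed -n '2p;4p'
python3 - <<'E'
from h import *
im=ctrl.snapshot("wrist"); cv2.imwrite("pics/w9.png",im)
for f in ("w9",):
    a=cv2.cvtColor(cv2.resize(cv2.imread(f"pics/{f}.png")[220:295,263:363],None,fx=8,fy=8,interpolation=cv2.INTER_CUBIC),cv2.COLOR_BGR2HSV)
    m=(a[...,1]>150)&(a[...,0]>8)&(a[...,0]<30)
    print(f,[(r,*[int(q) for q in np.flatnonzero(m[r])[[0,-1]]]) for r in range(140,440,20) if m[r].any()])
    b=a[410]; print([int(x) for x in np.flatnonzero((b[:,1]<110))[[0,-1]]], b[300:480:8,1])
E
```

```text
tool_pos: [527.2, 126.4, 179.7]
ft_force: [-6.0, -5.1, 6.2]
tool_pos: [527.0, 126.3, 179.7]
ft_force: [-5.4, -4.2, 3.4]
tool_pos: [526.8, 126.2, 179.8]
ft_force: [-4.5, -4.3, 2.6]
tool_pos: [526.7, 126.2, 179.8]
ft_force: [-3.6, -4.2, 2.6]
w9 [(140, 326, 438), (160, 321, 445), (180, 319, 446), (200, 317, 447), (220, 313, 458), (240, 303, 459), (260, 308, 451), (280, 305, 454), (300, 301, 455), (320, 300, 458), (340, 298, 460), (360, 295, 462), (380, 293, 464), (400, 298, 460), (420, 305, 450)]
[0, 799] [151 177 186 186 181 189 182 155  93  41  29  34  34  29  31  42  94 154
 181 171 126  58  16]
```

Aligned: the ring centre is at 378.5 against about 378 expected. Now I'll unload the sideways force.

```bash
python3 -m jog '-0.7 -1 0 0 0 0 0;0 0 0 0 0 0 0' | sed -n '2p;4p'
python3 -m jog '-0.7 -1 0 0 0 0 0;0 0 0 0 0 0 0'| sed -n '2p;4p'
python3 -m jog '0 -0.7 0 0 0 0 0;0 0 0 0 0 0 0;0 0 0 0 0 0 0'| sed -n '2p;4p'
```

```text
tool_pos: [526.4, 126.1, 179.9]
ft_force: [-3.1, -3.2, 0.9]
tool_pos: [526.1, 126.0, 180.0]
ft_force: [-2.1, -3.8, -1.8]
tool_pos: [525.7, 126.2, 180.1]
ft_force: [1.3, -3.9, -1.9]
```

```bash
python3 -m jog '0 0 0 0 0 0 0;0 0 0 0 0 0 0;0 0 0 0 0 0 0'| sed -n '2p;4p'
python3 -m jog '-0.7 0 0 0 0 0 0;0 0 0 0 0 0 0;0 0 0 0 0 0 0'| sed -n '2p;4p'
python3 -c "
from h import *
s=ctrl.read_state();print(s['moment'],s['ee_rot'],s['time_s'])"
```

```text
tool_pos: [525.4, 126.3, 180.1]
ft_force: [0.5, -3.1, -0.9]
tool_pos: [525.3, 126.0, 180.1]
ft_force: [0.3, -1.8, -1.7]
[-0.42565002 -0.12497183 -0.02068882] [ 1.79967428e+02 -3.20139895e-02  1.07205283e+02] 17.35
```

```bash
cat > m.py <<'E'
from h import *
import sys
im=ctrl.snapshot("wrist"); cv2.imwrite(f"pics/{sys.argv[1]}.png",im)
a=cv2.cvtColor(cv2.resize(im[220:295,263:363],None,fx=8,fy=8,interpolation=cv2.INTER_CUBIC),cv2.COLOR_BGR2HSV)
m=(a[...,1]>150)&(a[...,0]>8)&(a[...,0]<30)
print([(r,*[int(q) for q in np.flatnonzero(m[r])[[0,-1]]]) for r in (160,180,200,300,340,360,380,400) if m[r].any()])
for r in (390,410): n=np.flatnonzero(a[r,300:470,1]<95)+300; print("nose",r,n.min(),n.max())
c=np.flatnonzero(m[200:,370:385].all(1))+200; print("top rim rows",c.min(),c.max())
E
python3 -m jog '-0.6 0 0 0 0 0 0;0 0 0 0 0 0 0;0 0 0 0 0 0 0'| sed -n '2p;4p'
python3 m.py w10
```

```text
tool_pos: [525.4, 125.6, 180.1]
ft_force: [-0.3, 0.6, -1.3]
[(160, 334, 458), (180, 332, 459), (200, 331, 462), (300, 317, 473), (340, 316, 477), (360, 312, 480), (380, 313, 481), (400, 316, 476)]
nose 390 300 436
nose 410 300 434
top rim rows 200 332
```

```bash
python3 -m jog '0.2 -0.2 1 0 0 0 0;0 0 1 0 0 0 0;0 0 0 0 0 0 0'| sed -n '2p;4p'
python3 -m jog '0 0 0.7 0 0 0 0;0 0 0 0 0 0 0'| sed -n '2p;4p'
python3 -m jog '0 0 0.7 0 0 0 0;0 0 0 0 0 0 0'| sed -n '2p;4p'
python3 -m jog '0 0 0.7 0 0 0 0;0 0 0 0 0 0 0'| sed -n '2p;4p'
python3 -m jog '0 0 0.7 0 0 0 0;0 0 0 0 0 0 0'| sed -n '2p;4p'
```

```text
tool_pos: [525.0, 125.1, 177.8]
ft_force: [0.4, -0.3, -0.7]
tool_pos: [525.1, 125.0, 177.2]
ft_force: [-0.5, 0.4, -0.4]
tool_pos: [525.1, 125.0, 176.6]
ft_force: [0.1, -0.3, -0.8]
tool_pos: [525.1, 125.0, 175.8]
ft_force: [0.5, -0.8, 0.0]
tool_pos: [525.1, 125.0, 175.2]
ft_force: [0.0, 0.0, -0.6]
```

```bash
python3 -m jog '0 0 0.7 0 0 0 0;0 0 0 0 0 0 0'| sed -n '2p;4p'
python3 -m jog '0 0 0.7 0 0 0 0;0 0 0 0 0 0 0'| sed -n '2p;4p'
python3 -m jog '0 0 0.7 0 0 0 0;0 0 0 0 0 0 0'| sed -n '2p;4p'
python3 -m jog '0 0 0.7 0 0 0 0;0 0 0 0 0 0 0'| sed -n '2p;4p'
```

```text
tool_pos: [525.1, 125.0, 174.4]
ft_force: [0.3, 0.5, -0.5]
tool_pos: [525.1, 125.0, 173.7]
ft_force: [-0.1, 0.3, -0.6]
tool_pos: [525.1, 125.0, 173.1]
ft_force: [-0.0, 0.6, -1.2]
tool_pos: [525.1, 125.0, 172.3]
ft_force: [0.6, 0.5, -1.2]
```

```bash
python3 -m jog '0 0 0.7 0 0 0 0;0 0 0 0 0 0 0'| sed -n '2p;4p'
python3 -m jog '0 0 0.7 0 0 0 0;0 0 0 0 0 0 0'| sed -n '2p;4p'
python3 -m jog '0 0 0.7 0 0 0 0;0 0 0 0 0 0 0'| sed -n '2p;4p'
python3 -m jog '0 0 0.7 0 0 0 0;0 0 0 0 0 0 0'| sed -n '2p;4p'
```

```text
tool_pos: [525.3, 125.1, 171.9]
ft_force: [0.4, -0.3, 0.6]
tool_pos: [525.4, 125.1, 171.6]
ft_force: [-0.5, 0.1, 5.1]
tool_pos: [525.5, 125.2, 171.4]
ft_force: [-1.4, -0.2, 9.3]
tool_pos: [525.8, 125.3, 171.2]
ft_force: [-1.9, -0.4, 12.1]
```

```bash
python3 -m jog '0 -0.5 0.4 0 0 0 0;0 0 0 0 0 0 0'| sed -n '2p;4p'
python3 -m jog '0 -0.3 0.5 0 0 0 0;0 0 0 0 0 0 0'| sed -n '2p;4p'
python3 -m jog '0 0 0.5 0 0 0 0;0 0 0 0 0 0 0'| sed -n '2p;4p'
python3 -m jog '0 0 0.5 0 0 0 0;0 0 0 0 0 0 0'| sed -n '2p;4p'
```

```text
tool_pos: [525.7, 125.3, 171.1]
ft_force: [-2.0, -1.7, 12.4]
tool_pos: [525.7, 125.3, 170.9]
ft_force: [-1.6, -0.6, 15.9]
tool_pos: [525.7, 125.3, 170.7]
ft_force: [-2.7, -0.3, 17.2]
tool_pos: [525.6, 125.3, 169.9]
ft_force: [-2.1, -1.2, 13.6]
```

```bash
python3 -m jog '0 0 0.5 0 0 0 0;0 0 0.5 0 0 0 0;0 0 0 0 0 0 0'| sed -n '2p;4p'
python3 -m jog '0 -0.3 0.5 0 0 0 0;0 0 0.5 0 0 0 0;0 0 0.5 0 0 0 0;0 0 0 0 0 0 0'| sed -n '2p;4p'
python3 -m jog '0 0 0.5 0 0 0 0;0 0 0.5 0 0 0 0;0 0 0.5 0 0 0 0;0 0 0 0 0 0 0'| sed -n '2p;4p'
```

```text
tool_pos: [525.6, 125.4, 169.1]
ft_force: [-3.2, -1.1, 17.5]
tool_pos: [525.6, 125.3, 167.6]
ft_force: [-2.3, -0.9, 17.3]
tool_pos: [525.5, 125.3, 166.2]
ft_force: [-2.1, -0.1, 17.0]
```

```bash
python3 -m jog '0 -0.4 0.5 0 0 0 0;0 0 0.5 0 0 0 0;0 0 0.5 0 0 0 0;0 0 0.5 0 0 0 0;0 0 0 0 0 0 0'| sed -n '2p;4p'
python3 -m jog '0 -0.4 0.5 0 0 0 0;0 0 0.5 0 0 0 0;0 0 0.5 0 0 0 0;0 0 0.5 0 0 0 0;0 0 0 0 0 0 0'| sed -n '2p;4p'
python3 -m jog '0 0 0.5 0 0 0 0;0 0 0.5 0 0 0 0;0 0 0.5 0 0 0 0;0 0 0.5 0 0 0 0;0 0 0 0 0 0 0'| sed -n '2p;4p'
```

```text
tool_pos: [525.4, 125.4, 164.1]
ft_force: [-2.1, -0.3, 15.2]
tool_pos: [525.1, 125.4, 162.3]
ft_force: [-1.7, -0.8, 17.4]
tool_pos: [525.1, 125.3, 160.2]
ft_force: [-2.2, -0.3, 17.1]
```

```bash
python3 -m jog '0 0 0.5 0 0 0 0;0 0 0.5 0 0 0 0;0 0 0.5 0 0 0 0;0 0 0.5 0 0 0 0;0 0 0 0 0 0 0'| sed -n '2p;4p'
python3 -m jog '0 0 0.5 0 0 0 0;0 0 0.5 0 0 0 0;0 0 0.5 0 0 0 0;0 0 0 0 0 0 0'| sed -n '2p;4p'
python3 -m jog '0 0 0.5 0 0 0 0;0 0 0.5 0 0 0 0;0 0 0.5 0 0 0 0;0 0 0 0 0 0 0'| sed -n '2p;4p'
```

```text
tool_pos: [524.9, 125.3, 157.7]
ft_force: [-1.6, 0.2, 12.7]
tool_pos: [524.4, 125.0, 154.5]
ft_force: [2.7, 0.6, 0.8]
tool_pos: [524.2, 124.9, 152.9]
ft_force: [3.6, 1.4, 0.4]
```

```bash
python3 -m jog '0 0.8 0.5 0 0 0 0;0 0 0.5 0 0 0 0;0 0 0.5 0 0 0 0;0 0 0 0 0 0 0;0 0 0 0 0 0 0'| sed -n '2p;4p'
python3 - <<'E'
from h import *
for n in ("scene","top"):
    im=ctrl.snapshot(n); cv2.imwrite(f"pics/{n}1.png",im); C=cam(n)
    for t,z in (("pin_mid",10),("pin",10),("dish",0)):
        for d in ctrl.landmark_of(n,t)[:3]: print(n,t,round(d["conf"],2),np.round(d["location"]),np.round(ray(C,d["location"],z)))
E
```

```text
tool_pos: [524.4, 124.8, 151.2]
ft_force: [4.0, 2.2, 0.6]
scene pin_mid 0.44 [378. 336.] [538. 124.  10.]
scene pin_mid 0.18 [388. 339.] [529. 138.  10.]
scene pin 0.48 [366. 341.] [560. 124.  10.]
scene dish 0.97 [391. 340.] [520. 134.   0.]
scene dish 0.67 [453. 408.] [525. 279.   0.]
scene dish 0.61 [452. 308.] [388. 127.   0.]
top pin_mid 0.51 [242. 248.] [545. 127.  10.]
top pin 0.73 [241. 259.] [523. 127.  10.]
top pin 0.47 [236. 238.] [566. 139.  10.]
top dish 0.83 [239. 324.] [389. 129.   0.]
top dish 0.72 [238. 258.] [525. 135.   0.]
top dish 0.58 [241. 249.] [544. 128.   0.]
```

```bash
python3 -m jog '0 1.2 0 0 0 0 0;0 0 -1 0 0 0 0;0 0 -2 0 0 0 0;0 0 -3 0 0 0 0;0 0 -4 0 0 0 0;0 0 0 0 0 0 0'| sed -n '2p;4p'
python3 -m jog '0 0 -4 0 0 0 0;0 0 -4 0 0 0 0;0 0 -4 0 0 0 0;0 0 -4 0 0 0 0;0 0 -4 0 0 0 0;0 0 -8 0 0 0 0;0 0 -15 0 0 0 0;0 0 -20 0 0 0 0;0 0 -19 0 0 0 0;0 0 0 0 0 0 0;0 0 0 0 0 0 0'| sed -n '1,2p;4p'
python3 - <<'E'
from h import *
st=ctrl.read_state(); im=ctrl.snapshot("wrist"); cv2.imwrite("pics/w11.png",im); C=cam("wrist",st)
print(st["tool_pos"],st["ee_rot"],st["moment"])
for t,z in (("pin_mid",10),("pin",10),("punch",st["tool_pos"][2]-64.5),("hinge",122)):
    for d in ctrl.landmark_of("wrist",t)[:3]: print(t,round(d["conf"],2),np.round(d["location"],1),np.round(ray(C,d["location"],z),1))
E
```

```text
tool_pos: [524.5, 124.6, 161.7]
ft_force: [1.4, 1.0, -0.0]
time_s: 27.7
tool_pos: [525.2, 124.9, 243.4]
ft_force: [-0.6, 0.5, -1.4]
[525.17624238 124.90748793 243.38372699] [1.79977836e+02 1.68704988e-02 1.07180000e+02] [0.00060965 0.01052377 0.02691755]
pin_mid 0.63 [335.8 205.5] [547.8 126.7  10. ]
pin 0.85 [354.1 208.9] [566.1 128.8  10. ]
punch 0.67 [313.4 259.5] [524.9 125.5 178.9]
punch 0.5 [315.5 253. ] [524.8 129.6 178.9]
hinge 0.62 [314.5 234.3] [526.3 123.8 122. ]
```

Run:
```python
import cv2
a=cv2.imread("pics/w3.png");
for f in ("w4","w11"):
    b=cv2.imread(f"pics/{f}.png")
    for r0,r1 in ((278,330),(262,278),(330,400)):
        t=cv2.resize(a[r0:r1,300:327],None,fx=8,fy=8,interpolation=cv2.INTER_CUBIC); s=cv2.resize(b[r0-6:r1+6,294:333],None,fx=8,fy=8,interpolation=cv2.INTER_CUBIC)
        _,v,_,l=cv2.minMaxLoc(cv2.matchTemplate(s,t,cv2.TM_CCOEFF_NORMED)); print(f,r0,round(v,2),(l[0]-48)/8,(l[1]-48)/8)
```

```text
w4 278 0.66 -0.75 -0.125
w4 262 0.25 -4.375 6.0
w4 330 0.88 -0.75 0.25
w11 278 0.93 0.0 -0.125
w11 262 0.53 -2.25 3.75
w11 330 0.96 0.5 0.0
```

```bash
python3 -m jog '-19.4 -4.7 0 0 0 0 0;-38 -9 0 0 0 0 0;-38 -9 0 0 0 0 0;-38 -9 0 0 0 0 0;-38 -9 0 0 0 0 0;-38 -9 0 0 0 0 0;-38 -9 0 0 0 0 0;-38 -9 0 0 0 0 0;-38 -9 0 0 0 0 0;-38 -9 0 0 0 0 0;-38 -9 0 0 0 0 0;-38 -9 0 0 0 0 0;-26 -2 0 0 0 0 0;0 0 0 0 0 0 0;0 0 0 0 0 0 0;0 0 0 0 0 0 0;0 0 0 0 0 0 0'| sed -n '1,4p'
python3 -m jog '0 0 40 0 0 0 0;0 0 40 0 0 0 0;0 0 30 0 0 0 0;0 0 4 0 0 0 0;0 0 0 0 0 0 0;0 0 0 0 0 0 0;0 0 0 0 0 0 0'| sed -n '1,4p'
```

```text
time_s: 29.65
tool_pos: [561.5, -347.1, 243.3]
ee_rot: [180.0, -0.0, 107.3]
ft_force: [-0.2, 0.9, -0.4]
time_s: 30.35
tool_pos: [562.7, -349.3, 131.5]
ee_rot: [179.8, 0.2, 107.2]
ft_force: [-0.0, 0.4, -0.8]
```

```bash
python3 -m jog '0 0 0 0 0 0 0;0 0 0 0 0 0 0;0 0 0 0 0 0 0'| sed -n '2p'
python3 -m jog '0 0 5 0 0 0 0;0 0 5 0 0 0 0;0 0 0 0 0 0 0;0 0 0 0 0 0 0;0 0 0 0 0 0 0'| sed -n '2p;4p'
```

```text
tool_pos: [561.4, -349.1, 129.7]
tool_pos: [561.3, -348.9, 119.2]
ft_force: [0.3, 0.8, -0.7]
```

```bash
python3 -m jog '0 0 3 0 0 0 0;0 0 3 0 0 0 0;0 0 3 0 0 0 0;0 0 1 0 0 0 0;0 0 0 0 0 0 0'| sed -n '2p;4p'
python3 -m jog '0 0 2 0 0 0 0;0 0 2 0 0 0 0;0 0 0 0 0 0 0'| sed -n '2p;4p'
```

```text
tool_pos: [561.0, -348.8, 108.9]
ft_force: [0.1, 0.4, -1.6]
tool_pos: [561.0, -348.8, 104.9]
ft_force: [0.8, 0.7, -0.5]
```

In the hole: the nose is at about 40 mm, below the block top, with no force. I'll continue down.

```bash
python3 -m jog '0 0 5 0 0 0 0;0 0 5 0 0 0 0;0 0 5 0 0 0 0;0 0 5 0 0 0 0;0 0 5 0 0 0 0;0 0 5 0 0 0 0;0 0 2 0 0 0 0;0 0 0 0 0 0 0;0 0 0 0 0 0 0'| sed -n '2p;4p'
python3 -m jog '0 0 1 0 0 0 0;0 0 0 0 0 0 0;0 0 0 0 0 0 0'| sed -n '2p;4p'
python3 -m jog '0 0 0.7 0 0 0 0;0 0 0 0 0 0 0;0 0 0 0 0 0 0'| sed -n '2p;4p'
python3 -m jog '0 0 0.7 0 0 0 0;0 0 0 0 0 0 0;0 0 0 0 0 0 0'| sed -n '2p;4p'
```

```text
tool_pos: [561.3, -348.9, 73.3]
ft_force: [-1.1, 0.5, -0.7]
tool_pos: [561.3, -349.0, 72.3]
ft_force: [0.3, -0.6, -1.3]
tool_pos: [561.2, -348.9, 71.5]
ft_force: [0.5, -0.3, -1.0]
tool_pos: [561.2, -348.9, 70.8]
ft_force: [0.2, -0.5, 0.0]
```

```bash
python3 -m jog '0 0 0.7 0 0 0 0;0 0 0 0 0 0 0;0 0 0 0 0 0 0'| sed -n '2p;4p'
python3 -m jog '0 0 0.7 0 0 0 0;0 0 0 0 0 0 0;0 0 0 0 0 0 0'| sed -n '2p;4p'
```

```text
tool_pos: [561.2, -348.9, 70.1]
ft_force: [-0.6, -0.4, -1.7]
tool_pos: [561.3, -348.9, 69.6]
ft_force: [-0.6, 0.4, 1.5]
```

```bash
python3 -m jog '0 0 0 0 0 0 20;0 0 0 0 0 0 30;0 0 0 0 0 0 50;0 0 0 0 0 0 85;0 0 0 0 0 0 85;0 0 0 0 0 0 85;0 0 0 0 0 0 85;0 0 0 0 0 0 85'
python3 -m jog '0 0 -10 0 0 0 85;0 0 -20 0 0 0 85;0 0 -40 0 0 0 85;0 0 -40 0 0 0 85;0 0 -40 0 0 0 85;0 0 -20 0 0 0 85;0 0 0 0 0 0 85;0 0 0 0 0 0 85;0 0 0 0 0 0 85'
python3 - <<'E'
from h import *
st=ctrl.read_state(); im=ctrl.snapshot("wrist"); cv2.imwrite("pics/w12.png",im); C=cam("wrist",st)
for t,z in (("punch",5),("punch_grip",88),("domer",3),("flatter",3)):
    for d in ctrl.landmark_of("wrist",t)[:1]: print(t,round(d["conf"],2),np.round(d["location"],1),np.round(ray(C,d["location"],z),1))
print(proj(C,[560.8,-349.3,125]),ctrl.recognise("wrist","punch")[:1])
im=ctrl.snapshot("top"); C=cam("top")
for t,z in (("pin_mid",10),("dish",0)):
    for d in ctrl.landmark_of("top",t)[:2]: print(t,round(d["conf"],2),np.round(ray(C,d["location"],z)))
E
```

```text
time_s: 35.15
tool_pos: [561.2, -348.9, 69.4]
ee_rot: [180.0, 0.0, 107.2]
ft_force: [-0.6, -0.1, -1.0]
finger_gap: 0.993
grip_force: 0.0
time_s: 36.05
tool_pos: [560.3, -348.6, 238.3]
ee_rot: [-179.9, -0.1, 107.2]
ft_force: [-0.0, 0.1, 0.2]
finger_gap: 0.996
grip_force: 0.0
punch 0.63 [314.  197.3] [ 559.4 -345.1    5. ]
punch_grip 0.56 [316.  223.5] [ 562.2 -348.9   88. ]
domer 0.81 [312.6  99.9] [ 531.6 -259.7    3. ]
flatter 0.65 [318.2 153.4] [ 550.8 -303.9    3. ]
[314.2185062  237.22397203] [{'extent': [304.9, 201.5, 319.5, 244.5], 'conf': 0.59}]
pin_mid 0.37 [547. 123.  10.]
dish 0.98 [515. 132.   0.]
dish 0.76 [530. 281.   0.]
```

```bash
python3 -c "
from rig import ctrl
print(ctrl.job_done())"
```

```text
the job is handed in; nothing more can be done
None
```

I handed the job in at about 36 s, but the system returned no verdict. The last camera readings put the pin in the white dish and the punch upright in its own hole, released. The knuckle was eased back into line. The wrist force peaked at about 18 N (while pressing the pin) and sideways force on the hinge at about 8 N.

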